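# Lock the noodle machine's crank shaft in its drive hub

### The arm

A 6-joint arm with a two-finger parallel gripper is mounted at the origin on the work surface. World frame = base frame: x ahead of the robot, y to its left, z up, the work surface at z = 0. Lengths are in m, angles in rad, forces in N, time in s.
With the tool pointing down it reaches from about 0.35 to 0.975 m from the base axis. Payload 4.9 kg.
Tool frame: the origin (TCP) lies on the centre line of the jaws, within the pads' length; the fingertips stand ctrl.tcp_to_tips ahead of it and the grasp point (between the pads) lies 3 mm ahead of it (ctrl.tcp_to_tips is the distance from the TCP to the fingertips, in m); z points along the fingers, y is the direction in which the jaws open and shut (so a half turn about z gives the same grasp; the last joint's range is limited). The gripper opens to 85 mm and grips with 20 to 120 N. Pads are 22 mm wide; open, the fingers measure 114 mm over their backs; the gripper's body (76 mm by 85 mm) begins 54 mm behind the grasp point. The pads swing forward as they close: fully open they stand 13 mm farther back than shut.
Start: joints at [-1.272, 0.053, 1.613, -0, 1.476, -0.119], TCP at [0.254, -0.571, 0.253] pointing down, gripper open.
Joint ranges: [-3.01, 3.01], [-1.01, 2.22], [0.06, 2.58], [-1.02, 4.17], [0.09, 2.62], [-3.14, 3.14]. Speed limits (rad/s): [2.57, 2.57, 3.14, 3.14, 3.14, 3.14].

### API

Orientations are given as a rotation vector (axis times angle).
In Python, from station import ctrl, vision gives the robot as it stands.
- The arm moves only by the tool jog_arm, never from a script. Its argument "deltas" is a list of rows, each a list of 7 numbers: the turn, a rotation vector about the tool's x, y, z in rad, then the shift along the tool's x, y, z in cm, then the opening, from 0 (shut) to 1 (fully open). A call has 1 to 12 rows; each row shifts and turns the commanded pose from where the row before left it, along the tool's axes as they then stand; what a row does not reach is not made up. A row lasts 1/12 s, in which the tool goes at most 41.7 mm and 7.16 degrees, less where a joint would pass 70% of its speed; a pose out of reach is approached as far as the arm can. A call with a gripper value outside its range is refused whole. The fingers move at their own pace and stop on an object; "grip_force" is the grip in N (left out, the last holds). Time passes only in rows, so rows that do not move let the fingers close. It gives the time, the measured TCP pose, the force and the opening at its end, in the units of the state.
- ctrl.get_obs(): the state, without advancing time (a new reading comes with each control period).
- vision.get_image(name): name is "side" or "top"; returns (picture, depth): 384x512x3 uint8, red, green, blue; 384x512 float32, m along the optical axis (not along the pixel's ray), 0 where there is no reading.
- vision.calibration(name): a dict with "fx", "fy", "cx", "cy" (pixels), "dist" ([k1, k2, p1, p2, k3] as OpenCV has them; the pictures are not rectified), "rvec" (rotation vector, rad) and "tvec" (3), from world to camera coordinates, as OpenCV has them. Camera axes: x right, y down, z forward; pixel columns grow to the right and rows downward; lengths in m; the calibration is good to about 2 mm. A picture is of the moment at which its call begins. calibration takes no time and is no camera call.
- ctrl.finish_job(): hands the job in, once; it reports no verdict.
The state is a dict: "t": time; "q": joint angles; "dq": joint speeds; "effort": joint torques, N m; "tool_pos": TCP position; "tool_rot": TCP orientation; "contact_force": force on the tool from outside, world axes, zero at the start; "wrist_torque": the same for the moment, N m; "opening": finger opening in m.
Only numpy, scipy, OpenCV 4.12 (cv2) and the standard library are available. Lean on these libraries where they do the work, as an engineer would, in place of code of your own. Each camera call takes 0.05 s, during which the arm holds its last target. There are 200 camera calls.

### The job

The crank of the dough-rolling machine is loose in its drive hub: turn the crank until the flat of its shaft faces straight up, under the setscrew. Then take the T-handled hex key from its stand, seat it in the setscrew and tighten the screw clockwise until it is firmly tight on the flat, without forcing or overtightening it. Put the key back upright in its stand and leave the other things where they are.

Things in the scene. Friction and masses are not known exactly. Their poses are not given: they have to be found in the camera images.
- machine: Fixed dough-rolling machine; origin on the table under it, z up. Crank shaft along its own y, 110 mm above the table, crank at the -y end. Rollers and side plates (180 mm high) fill own y = 6 to 171 mm, x = +-97 mm. Drive hub at own y = -53 to -17 mm, a dark cylinder of radius 22 mm round the shaft; boss of radius 19 mm on it (top at 142 mm, own x = 0, y = -35 mm) holds the upright setscrew.
- crank_grip (a point): Middle of the crank's wooden grip sleeve, 22 mm across, 54 mm long along the machine's own y, free to spin, 60 mm from the shaft's axis, 142 mm from the machine's origin towards own -y. The crank arm (20 x 10 mm) is on the sleeve's machine side. It starts leaning 43 to 97 degrees from upright to the machine's own +x, turns with about 0.08 N m of friction and stays where left.
- flat (a point): Middle of the visible milled flat on the 20 mm steel crank shaft, between hub and crank arm. The flat is 12 mm wide, 2 mm deep and faces the way the crank arm points: up when the crank stands straight up. Own z points out of the flat, own y along the shaft. A few degrees off, the screw pulls it true; far off, the screw stops 2 mm early on the round.
- screw_top (a point): Centre of the setscrew's top rim (screw 25 mm wide, upright in the hub's boss); z up. Hexagon socket 14.8 mm across flats, 16 mm deep, a flat facing own x. Clockwise from above it sinks 3 mm per rad; starts 0.75 to 1.05 rad short of the flat, where the rim is at 148 mm. Turns with 0.15 N m at most; bearing on the flat, torque rises about 1.8 N m per rad. Firmly tight: 0.3 to 0.5 N m.
- key: T-handled steel hex key, 0.2 kg. Origin at its lower end, z up along the shank, x along the handle. Conical nose 7 to 14 mm across, 6 mm long, then hexagon shank 14 mm across flats (a flat faces own x) up to 98 mm, then black cross handle 86 mm long (x), 14 mm wide (y), 98 to 116 mm up. Fully seated, its end rests on the socket's floor; it then has about 6 degrees of turning play each way.
- key_stand: Fixed wooden block 75 x 75 x 55 mm; origin at the centre of its underside. A round upright hole 19 mm wide and 50 mm deep, in the middle of its top, in which the key stands; the hole's floor is 5 mm above the table.
- bowl: Steel bowl, 150 mm across, 60 mm high, origin under its centre. Bystander.
- flour_jar: White jar, 68 mm across, 110 mm high, origin under its centre. Bystander.
- mug: White mug, 76 mm across, 85 mm high, origin under its centre. Bystander.
Not all that is in view belongs to the job. There is more than one size of the key; the job needs the middle-sized. What is shaped like the key_stand but red is not meant.

How it is judged:
On the way, in this order (a step that is already met when the one before it is completed fails the run):
1. the shaft stands with its flat facing up, within 10 degrees, the screw still loose (angle between flat's own z axis and vertical below 0.175 rad and z of screw_top in the frame of machine above 0.1495 m), for 0.2 s.
2. the key is seated in the setscrew's socket, its end at least 12 mm below the rim (horizontal distance between key and screw_top below 0.004 m and z of key in the frame of screw_top below -0.012 m), for 0.1 s.
3. with the key in it the screw is firmly tight on the flat: 0.06 rad or more past first bearing (rim 0.18 mm or more lower) (all of step 2 and z of screw_top in the frame of machine below 0.14782 m), for 0.1 s.
At the end, for the whole second after the job is handed in: The shaft's flat faces up within 10 degrees; the setscrew's tip stays down on it (rim no more than 148.4 mm above the table); the key stands in its stand's hole, within 8 mm of the centre, down to within 7 mm of the hole's floor and within 8 degrees of upright, released and at rest (angle between flat's own z axis and vertical below 0.175 rad and z of screw_top in the frame of machine below 0.1484 m and horizontal distance between key and key_stand below 0.008 m and z of key in the frame of key_stand below 0.012 m and angle between key's own z axis and vertical below 0.15 rad and linear speed of key below 0.02 m/s); the robot touches nothing.
It fails at once if the screw is overtightened (0.3 rad past first bearing, about 0.65 N m) (z of screw_top in the frame of machine below 0.1471 m).
It fails at once if the key is pressed on the setscrew or the machine with over 35 N while its hexagon is not yet in the socket (contact force between key and machine above 35 N and z of key in the frame of screw_top above -0.007 m).
It fails at once if the bowl is displaced by more than 30 mm (distance of bowl from where it was at the start of the episode above 0.03 m).
It fails at once if the flour jar is displaced by more than 30 mm (distance of flour_jar from where it was at the start of the episode above 0.03 m).
It fails at once if the mug is displaced by more than 30 mm (distance of mug from where it was at the start of the episode above 0.03 m).
It also fails if it takes over 72 s, if anything falls off the work surface, if the arm or the gripper's body presses on something with over 40 N, if the wrist force passes 120 N, or if a joint passes its speed limit or range.

## Working session

There is one attempt and no reset: what is moved stays moved. The work goes in short steps, Python scripts to look and compute and a tool call to move; the robot and the scene stay as the last step left them, time stands still between calls to the robot, and variables do not carry over. Pictures are saved under pics/ and viewed, about 8 in all and at most 12, crops included, and the job is handed in when it is done.

Besides the shell and the picture viewer there is one more tool, called after ">>>" as name(argument=value, ...) on one line, values as JSON. jog_arm: Moves the arm, as the interface text tells. Its arguments: {"type":"object","properties":{"deltas":{"type":"array"},"grip_force":{"type":"number"}},"required":["deltas"]}

```bash
mkdir -p pics; ls
cat > h.py <<'E'
import numpy as np,cv2
from station import ctrl,vision
def grab(n,tag):
    im,d=vision.get_image(n); np.savez(f'{tag}.npz',im=im,d=d); return im,d
def cam(n):
    c=vision.calibration(n); K=np.array([[c['fx'],0,c['cx']],[0,c['fy'],c['cy']],[0,0,1.]])
    return K,np.array(c['dist'],float),cv2.Rodrigues(np.array(c['rvec'],float))[0],np.array(c['tvec'],float).ravel()
def pts(n,uv,depth):
    K,D,R,t=cam(n); u=cv2.undistortPoints(np.array(uv,float).reshape(-1,1,2),K,D).reshape(-1,2)
    X=np.c_[u,np.ones(len(u))]*np.array(depth,float).reshape(-1,1)
    return (X-t)@R
def plane(n,uv,z):
    K,D,R,t=cam(n); u=cv2.undistortPoints(np.array(uv,float).reshape(-1,1,2),K,D).reshape(-1,2)
    d=np.c_[u,np.ones(len(u))]@R; o=-R.T@t
    return o+d*((z-o[2])/d[:,2])[:,None]
def proj(n,P):
    K,D,R,t=cam(n); return cv2.projectPoints(np.array(P,float).reshape(-1,1,3),cv2.Rodrigues(R)[0],t,K,D)[0].reshape(-1,2)
def cloud(n,d):
    v,u=np.mgrid[0:384,0:512]; P=pts(n,np.c_[u.ravel(),v.ravel()],d.ravel()).reshape(384,512,3); P[d==0]=np.nan; return P
def save(im,name,box=None,s=1):
    if box: im=im[box[1]:box[3],box[0]:box[2]]
    cv2.imwrite('pics/'+name,cv2.resize(im[:,:,::-1],None,fx=s,fy=s,interpolation=cv2.INTER_CUBIC))
E
python3 - <<'E'
from h import *
a,_=grab('top','t0'); b,_=grab('side','s0')
save(a,'t0.png',s=1.5); save(b,'s0.png',s=1.5)
for n in('top','side'):
    K,D,R,t=cam(n);print(n,K[0,0],-R.T@t,R[2])
print(ctrl.get_obs(),ctrl.tcp_to_tips)
E
```

```text
pics
top 364.6606820129856 [ 0.4009096  -0.05397632  1.29879231] [ 0.08935268 -0.0211018  -0.99577649]
side 388.36885393287474 [ 0.41711174 -1.15717383  0.79001512] [ 0.08966032  0.85156748 -0.51652091]
{'t': 0.1, 'q': array([-1.27201091e+00,  5.33340778e-02,  1.61415631e+00, -1.79637406e-05,
        1.47599077e+00, -1.18986327e-01]), 'dq': array([ 0.00117913, -0.00150152, -0.0028944 , -0.00133972,  0.00046178,
        0.00146248]), 'effort': array([ 3.46714996e-04, -3.94903851e+01, -3.71363962e+01, -1.48491704e-04,
        3.89182416e-03,  1.84332106e-05]), 'tool_pos': array([ 0.25342773, -0.57074448,  0.25215933]), 'tool_rot': array([-3.07146347e+00, -6.51085364e-01,  2.94123841e-04]), 'contact_force': array([ 0.16519022, -0.94579604,  0.31080692]), 'wrist_torque': array([-0.01096431,  0.01132756, -0.05092831]), 'opening': 0.08552326518289347} 0.022
```

View pics/t0.png

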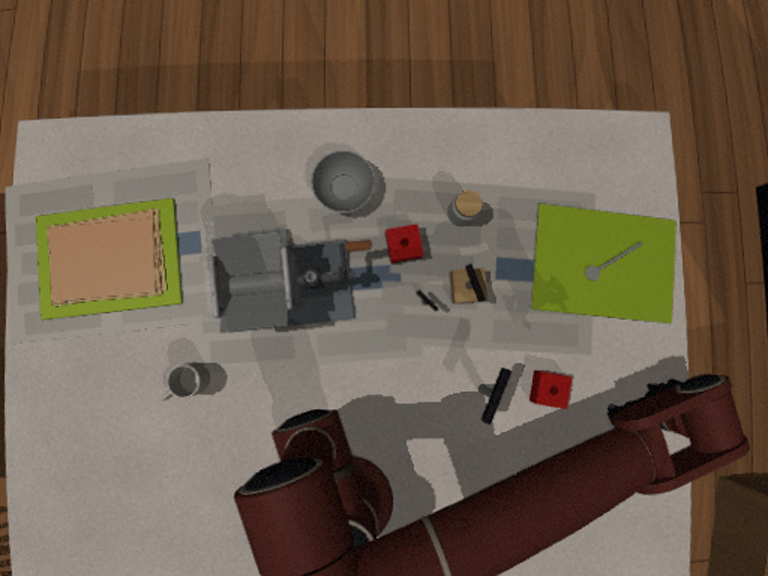

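View pics/s0.png

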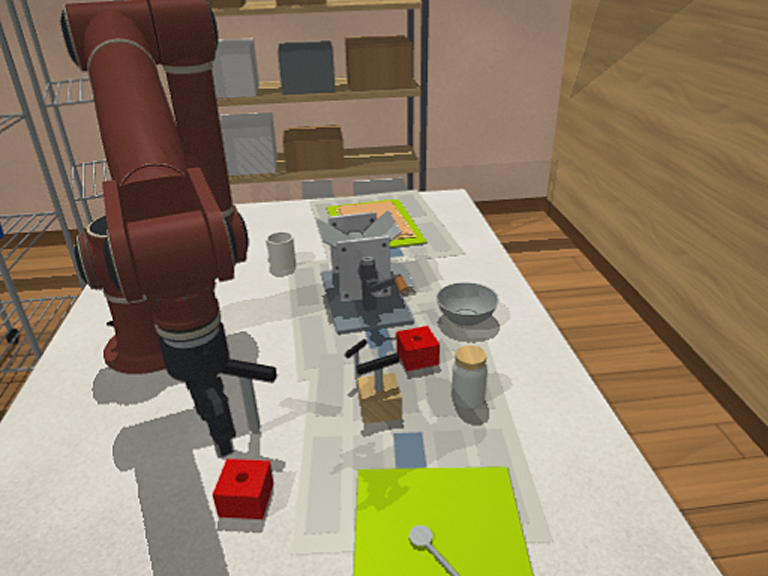

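Top view (1.5x px): the machine is at (290,280) with screw (310,277) and grip (357,245). The wooden stand with the middle key is at (470,285). The big key at (497,395), the small one at (432,298) and the red blocks are decoys. The side view agrees.

```bash
cat > m.py <<'E'
from h import *
L={n:np.load(f) for n,f in(('top','t0.npz'),('side','s0.npz'))}
C={n:cloud(n,L[n]['d']) for n in L}
def rep(name,P):
    P=P[np.isfinite(P).all(1)]
    print(name,len(P),'mean',P.mean(0).round(4),'min',np.percentile(P,3,0).round(4),'max',np.percentile(P,97,0).round(4))
for n in L:
    im=L[n]['im']; P=C[n]; hsv=cv2.cvtColor(im,cv2.COLOR_RGB2HSV)
    z=P[...,2]
    # key handle: dark, z .09-.13 ; stand: wood color
    X,Y=P[...,0],P[...,1]
    box=(X>.2)&(X<.62)&(Y>-.42)&(Y<-.2)
    m=box&(z>.095)&(z<.13)&(hsv[...,2]<70); 
    Q=P[m]; rep(n+' handle',Q)
    if len(Q)>5:
        r=cv2.minAreaRect((Q[:,:2]*1000).astype(np.float32)); print('  rect',r)
    m=box&(hsv[...,0]>8)&(hsv[...,0]<25)&(hsv[...,1]>80)&(z>.045)&(z<.065)
    Q=P[m]; rep(n+' standtop',Q)
    if len(Q)>5: print('  rect',cv2.minAreaRect((Q[:,:2]*1000).astype(np.float32)))
    m=(X>.3)&(X<.6)&(Y>-.2)&(Y<0.05)&(hsv[...,0]>4)&(hsv[...,0]<20)&(hsv[...,1]>110)&(z>.07)
    Q=P[m]; rep(n+' grip',Q)
    if len(Q)>5: print('  rect',cv2.minAreaRect((Q[:,:2]*1000).astype(np.float32)))
    m=(X>.2)&(X<.6)&(Y>-.1)&(Y<0.3)&(z>.14)&(z<.157); 
    # components
    k,lab,st,cen=cv2.connectedComponentsWithStats(m.astype(np.uint8))
    for i in range(1,k):
        if st[i,4]>15: rep(f'{n} z140-157 comp{i} px{cen[i].round()}',P[lab==i])
    m=(X>.2)&(X<.6)&(Y>-.1)&(Y<0.3)&(z>.175)&(z<.184)
    k,lab,st,cen=cv2.connectedComponentsWithStats(m.astype(np.uint8))
    for i in range(1,k):
        if st[i,4]>15:
            Q=P[lab==i]; rep(f'{n} z180 comp{i} px{cen[i].round()}',Q); print('  rect',cv2.minAreaRect((Q[:,:2]*1000).astype(np.float32)))
E
python3 m.py
python3 - <<'E'
from h import *
im=np.load('t0.npz')['im']; save(im,'t0c.png',(130,145,340,230),3.8)
E
```

```text
top handle 143 mean [ 0.4681 -0.2919  0.1192] min [ 0.2571 -0.3175  0.1039] max [ 0.5335 -0.2733  0.1262]
  rect ((394.89111328125, -304.1515197753906), (287.39990234375, 27.121122360229492), 8.500407218933105)
top standtop 354 mean [ 0.4954 -0.2843  0.0551] min [ 0.4599 -0.3258  0.0497] max [ 0.5308 -0.2529  0.0602]
  rect ((495.37738037109375, -290.0369873046875), (74.86426544189453, 77.03177642822266), 2.8217954635620117)
top grip 90 mean [ 0.579  -0.037   0.1372] min [ 0.5708 -0.061   0.1329] max [ 0.5876 -0.0128  0.1418]
  rect ((579.6378173828125, -36.895206451416016), (18.38687515258789, 49.6878547668457), 5.217581272125244)
top z140-157 comp10 px[166. 188.] 749 mean [0.5032 0.1951 0.1481] min [0.4477 0.1244 0.1405] max [0.5553 0.2594 0.1563]
top z140-157 comp12 px[206. 185.] 74 mean [0.5109 0.0661 0.1456] min [0.4943 0.0513 0.1406] max [0.5289 0.0826 0.1525]
top z140-157 comp15 px[182. 187.] 27 mean [0.5049 0.1434 0.1415] min [0.4957 0.1346 0.1401] max [0.5156 0.1541 0.1437]
top z140-157 comp21 px[170. 189.] 25 mean [0.4986 0.1833 0.1418] min [0.4898 0.1691 0.1402] max [0.506
[... 2116 characters left out ...]
646972656), 4.080504417419434)
side z180 comp2 px[261. 148.] 64 mean [0.5902 0.1945 0.1788] min [0.5801 0.1296 0.1754] max [0.5986 0.2588 0.183 ]
  rect ((589.5022583007812, 193.83624267578125), (16.72607421875, 138.78994750976562), 6.350154399871826)
side z180 comp3 px[214. 154.] 58 mean [0.4113 0.1722 0.1794] min [0.4007 0.1088 0.1755] max [0.421  0.2393 0.1833]
  rect ((412.0640563964844, 174.97824096679688), (16.24227523803711, 138.68873596191406), 5.533273220062256)
side z180 comp4 px[240. 160.] 64 mean [0.5039 0.1069 0.1778] min [0.4483 0.0992 0.1753] max [0.5665 0.1155 0.1806]
  rect ((507.30816650390625, 109.35540771484375), (125.2708511352539, 14.170941352844238), 5.445163249969482)
```

View pics/t0c.png

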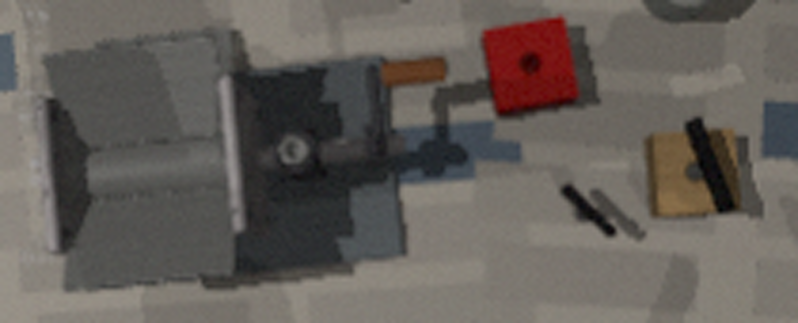

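```bash
cat > m2.py <<'E'
from h import *
for n,f in(('top','t0.npz'),('side','s0.npz')):
    L=np.load(f); im=L['im']; P=cloud(n,L['d']); hsv=cv2.cvtColor(im,cv2.COLOR_RGB2HSV); X,Y,z=P[...,0],P[...,1],P[...,2]
    m=(X>.42)&(X<.58)&(Y>-.37)&(Y<-.24)&(z>.08)&(hsv[...,2]<75)
    v,u=np.nonzero(m); r=cv2.minAreaRect(np.c_[u,v].astype(np.float32)); b=cv2.boxPoints(r)
    c=plane(n,[r[0]],0.121 if n=='top' else .112)
    B=plane(n,b,0.121 if n=='top' else .112)
    print(n,'handle px',r,'world',c.round(4),'corners',B[:,:2].round(4).tolist())
    rg=[(200,178,215,192)] if n=='top' else [(236,165,256,185)]
    x0,y0,x1,y1=rg[0]
    g=cv2.cvtColor(im,cv2.COLOR_RGB2GRAY); print(g[y0:y1,x0:x1]); print((z[y0:y1,x0:x1]*1000).round(0))
    m=(X>.45)&(X<.6)&(Y>-.2)&(Y<-.0)&(z>.09)&(hsv[...,1]<100)
    Q=P[m]; print('crank arm/pin pts',len(Q)); 
    for yy in np.arange(-.1,0,.01):
        q=Q[(Q[:,1]>yy)&(Q[:,1]<yy+.01)]
        if len(q)>3: print(round(yy,3),len(q),q.min(0).round(3),q.max(0).round(3))
E
python3 m2.py
```

```text
top handle px ((315.1958923339844, 188.80929565429688), (25.774694442749023, 6.8206024169921875), 68.96248626708984) world [[ 0.4945 -0.2856  0.121 ]] corners [[0.5304, -0.261], [0.5381, -0.2823], [0.4588, -0.3102], [0.4512, -0.2889]]
[[ 34  38  35  33  32  36  42  38  36  34  34  33  34  31  38]
 [ 37  33  36  35  33  41  40  40  40  40  30  23  22  33  36]
 [ 34  33  36  42  44  60  62  60  50  48  45  37  25  31  36]
 [ 34  33  38  42  59  79  87  83  77  64  50  45  36  29  27]
 [ 36  32  41  45  75  81  71  80  97  97  63  43  46  32  45]
 [ 43  50  45  70  87  67  55  71  91 108  87  54  40  37  49]
 [ 53  58  52  81  85  65  56  83  99 107  93  58  39  42  49]
 [ 59  59  51  60  85  74  50  72  99 103  85  48  32  33  50]
 [ 66  62  48  47  90  96  74  73  93  90  62  38  27  27  48]
 [ 61  57  50  37  71  98  91  85  85  65  45  43  29  15  35]
 [ 55  56  49  43  28  47  50  50  48  39  38  30  28  18  29]
 [ 44  45  43  38  36  35  38  49  44  44  31  30  22  20  21]
 [ 36  37  35  37  34  34  38  35  38  31  24  25  21  23  18]
 [ 34  37  35  32  30  31  26  16  19  21  23 
[... 5010 characters left out ...]
 126.
  120.  90.  91.  90.  89.  87.]
 [ 94.  92. 110. 117. 119. 123. 120. 122. 122. 122. 121. 121. 119. 121.
  118.  86.  84.  86.  85.  81.]
 [ 92.  93.  88. 114. 120. 122. 122. 119. 121. 117. 118. 115. 118. 117.
  114. 114.  81.  82.  79.  77.]
 [ 86.  88.  83. 112. 116. 116. 113. 116. 113. 114. 115.  nan 112. 110.
  113. 113.  77.  73.  76.  74.]
 [ 82.  80.  80. 107. 113. 117. 113. 111. 109. 111. 110. 111. 109. 109.
   nan 107.  72.  71.  72.  71.]]
crank arm/pin pts 161
-0.07 13 [ 0.573 -0.067  0.118] [ 0.59  -0.06   0.129]
-0.03 8 [ 0.519 -0.029  0.098] [ 0.568 -0.021  0.124]
-0.02 54 [ 0.508 -0.019  0.098] [ 0.57  -0.01   0.133]
-0.01 83 [ 0.504 -0.01   0.095] [ 0.582 -0.     0.138]
```

Run:
```python
from h import *
a=plane('top',[[206.9,184.2]],.1505)[0]; b=plane('side',[[244.7,172.2]],.1505)[0]
print('screw',a,b)
yaw=.084
ux=np.array([np.cos(yaw),np.sin(yaw)]); uy=np.array([-np.sin(yaw),np.cos(yaw)])
for s in (a,b): 
    o=s[:2]+.035*uy; g=o-.142*uy; print('origin',o,'shaft end at grip',g,'front plate ctr',o+.012*uy,'rear',o+.165*uy)
# grip extents from both views with colour mask in pixels at z .135
for n,f in(('top','t0.npz'),('side','s0.npz')):
    L=np.load(f); im=L['im']; P=cloud(n,L['d']); hsv=cv2.cvtColor(im,cv2.COLOR_RGB2HSV); X,Y,z=P[...,0],P[...,1],P[...,2]
    m=(X>.5)&(X<.65)&(Y>-.12)&(Y<0.03)&(hsv[...,0]>4)&(hsv[...,0]<20)&(hsv[...,1]>110)&(z>.07)
    v,u=np.nonzero(m); r=cv2.minAreaRect(np.c_[u,v].astype(np.float32)); print(n,r,plane(n,[r[0]],.137),plane(n,[r[0]],.129))
L=np.load('t0.npz')
save(L['im'],'x.png')
```

```text
screw [0.51221191 0.06370285 0.1505    ] [0.51469853 0.05963135 0.1505    ]
origin [0.50927536 0.09857945] shaft end at grip [ 0.52118934 -0.04291987] front plate ctr [0.50826855 0.11053714] rear [0.49543166 0.26299767]
origin [0.51176199 0.09450794] shaft end at grip [ 0.52367597 -0.04699138] front plate ctr [0.51075517 0.10646563] rear [0.49791828 0.25892616]
top ((238.493896484375, 163.44512939453125), (5.632008075714111, 15.46041488647461), 83.6598129272461) [[ 0.5790223  -0.03690315  0.137     ]] [[ 0.58024876 -0.03678559  0.129     ]]
side ((267.4000244140625, 189.80001831054688), (12.521980285644531, 5.366563320159912), 63.43495178222656) [[ 0.57907761 -0.05234484  0.137     ]] [[ 0.58106183 -0.03880972  0.129     ]]
```

>>> jog_arm(deltas=[[0,0,-0.124,0,0,0,1],[0,0,-0.124,0,0,0,1],[0,0,-0.124,0,0,0,1],[0,0,-0.124,0,0,0,1],[0,0,-0.124,0,0,0,1],[0,0,-0.124,0,0,0,1],[0,0,-0.124,0,0,0,1],[0,0,-0.124,0,0,0,1],[0,0,-0.124,0,0,0,1],[0,0,-0.124,0,0,0,1]])

```text
t: 0.93
tool_pos: [0.2535, -0.5709, 0.2525]
tool_rot: [-2.115, -2.322, -0.001]
contact_force: [-0.5, -0.1, 0.3]
opening: 0.0857
```

>>> jog_arm(deltas=[[0,0,0,3.1,2.3,0,1],[0,0,0,3.1,2.3,0,1],[0,0,0,3.1,2.3,0,1],[0,0,0,3.1,2.3,0,1],[0,0,0,3.1,2.3,0,1],[0,0,0,3.1,2.3,0,1],[0,0,0,3.1,2.3,0,1],[0,0,0,3.1,2.3,0,1],[0,0,0,3.1,2.3,0,1],[0,0,0,3.1,2.3,0,1],[0,0,0,3.1,2.3,0,1],[0,0,0,3.1,2.3,0,1]])

```text
t: 1.93
tool_pos: [0.4966, -0.1747, 0.2529]
tool_rot: [-2.123, -2.316, 0.0]
contact_force: [0.7, -0.3, -0.0]
opening: 0.0859
```

```bash
cat >> h.py <<'E'
from scipy.spatial.transform import Rotation as Ro
def go(p,psi):
    o=ctrl.get_obs(); R=Ro.from_rotvec(o['tool_rot']).as_matrix(); c=np.degrees(np.arctan2(R[1,0],R[0,0]))
    T=(Ro.from_euler('z',psi,degrees=True)*Ro.from_euler('x',180,degrees=True)).as_matrix()
    rv=Ro.from_matrix(R.T@T).as_rotvec()
    print('t',round(o['t'],2),'pos',o['tool_pos'].round(4),'psi',c.round(2),'q',o['q'].round(2),'F',o['contact_force'].round(1),'M',o['wrist_torque'].round(3),'open',round(o['opening'],4))
    d=np.array(p)-o['tool_pos']
    print('turn',rv.round(4),'cm in current axes',(R.T@d*100).round(2),'in target axes',(T.T@d*100).round(2))
E
python3 -c "
from h import *
go([.580,-.039,.24],94.8)"
```

```text
t 1.93 pos [ 0.4966 -0.1747  0.2529] psi 94.98 q [-0.48 -0.18  1.84 -0.    1.49 -0.57] F [ 0.7 -0.3 -0. ] M [ 0.073 -0.005  0.028] open 0.0859
turn [-0.0003 -0.0002  0.0032] cm in current axes [12.79  9.49  1.29] in target axes [12.83  9.44  1.29]
```

>>> jog_arm(deltas=[[0,0,0,3.1,2.3,0,1],[0,0,0,3.1,2.3,0,1],[0,0,0,3.1,2.3,0,1],[0,0,0,2.6,1.9,0,1],[0,0,0,0,0,0,1],[0,0,0,0,0,0,1]])

```text
t: 2.43
tool_pos: [0.5737, -0.0489, 0.2525]
tool_rot: [-2.118, -2.318, 0.002]
contact_force: [0.0, -0.7, 0.8]
opening: 0.0856
```

```bash
python3 -c "
from h import *
go([.580,-.039,.13],94.8)
a,d=grab('top','t1'); b,_=grab('side','s1'); save(b,'s1.png',(180,80,340,220),4.5)"
```

```text
t 2.43 pos [ 0.5737 -0.0489  0.2525] psi 95.16 q [-0.21 -0.06  1.73 -0.    1.48 -0.3 ] F [ 0.  -0.7  0.8] M [-0.016 -0.022  0.022] open 0.0856
turn [-0.0015 -0.0002  0.0063] cm in current axes [ 0.93  0.74 12.25] in target axes [ 0.94  0.71 12.25]
```

View pics/s1.png

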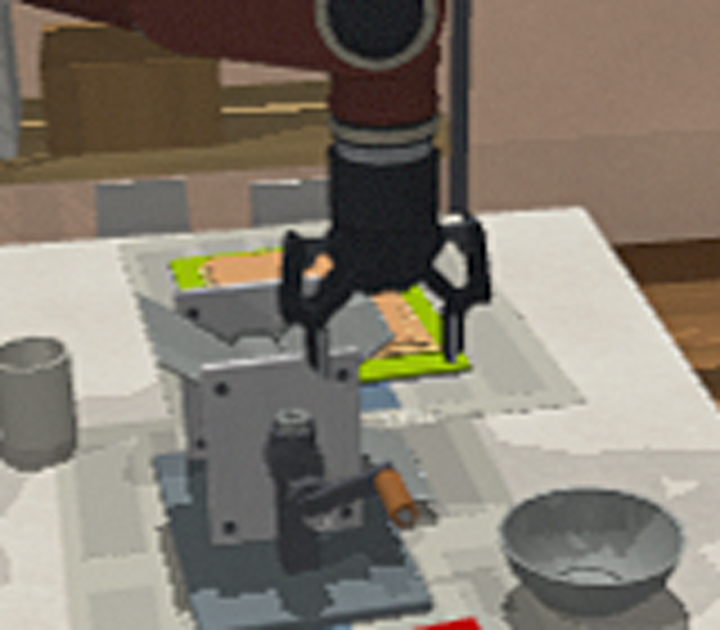

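Picture: the grip is at crop (398,495), free below the open gripper. I'll descend onto it and shut.

>>> jog_arm(deltas=[[0,0,0,0.95,0.7,0,1],[0,0,0,0,0,3.2,1],[0,0,0,0,0,3.2,1],[0,0,0,0,0,3.2,1],[0,0,0,0,0,2.6,1],[0,0,0,0,0,0,0],[0,0,0,0,0,0,0],[0,0,0,0,0,0,0],[0,0,0,0,0,0,0],[0,0,0,0,0,0,0]], grip_force=40)

```text
t: 3.37
tool_pos: [0.5813, -0.0408, 0.1341]
tool_rot: [2.12, 2.313, 0.004]
contact_force: [0.2, 0.3, -0.8]
opening: 0.0255
```

```bash
python3 -c "
from h import *
go([.580,-.039,.13],94.8)"
```

```text
t 3.37 pos [ 0.5813 -0.0408  0.1341] psi 94.97 q [-0.2   0.05  1.82  0.    1.27 -0.28] F [ 0.2  0.3 -0.8] M [-0.014 -0.011  0.   ] open 0.0255
turn [0.0044 0.0013 0.0029] cm in current axes [ 0.19 -0.12  0.41] in target axes [ 0.19 -0.11  0.41]
```

>>> jog_arm(deltas=[[0,0,0,0,0,0.3,0],[0,0,0,0,0,0,0],[0,0,0,0,0,0,0],[0,0,0,0,0,0,0]])

```text
t: 3.7
tool_pos: [0.5831, -0.0408, 0.1313]
tool_rot: [2.117, 2.31, 0.009]
contact_force: [7.5, -0.4, -0.0]
opening: 0.0203
```

```bash
python3 -c "
from h import *
go([.580,-.039,.13],94.8)"
```

```text
t 3.7 pos [ 0.5831 -0.0408  0.1313] psi 94.99 q [-0.2   0.06  1.82  0.    1.26 -0.28] F [ 7.5 -0.4 -0. ] M [-0.03  -1.169  0.114] open 0.0203
turn [0.0097 0.0021 0.0034] cm in current axes [ 0.2  -0.3   0.13] in target axes [ 0.2  -0.3   0.13]
```

>>> jog_arm(deltas=[[0,0,0,0,-0.16,-0.47,0],[0,0,0,0,-0.16,-0.47,0],[0,0,0,0,-0.24,-0.44,0],[0,0,0,0,-0.24,-0.44,0],[0,0,0,0,-0.3,-0.39,0],[0,0,0,0,-0.3,-0.39,0],[0,0,0,0,-0.37,-0.34,0],[0,0,0,0,-0.37,-0.34,0],[0,0,0,0,0,0,0]])

```text
t: 4.45
tool_pos: [0.5606, -0.0429, 0.1649]
tool_rot: [2.118, 2.311, 0.006]
contact_force: [4.2, -0.8, 7.0]
opening: 0.0207
```

Run:
```python
from h import *
go([.580,-.039,.13],94.8)
b,d=grab('side','s2');a,_=grab('top','t2'); save(np.vstack([b[120:220,200:320],a[140:240,180:300]]),'s2.png',s=3)
```

```text
t 4.45 pos [ 0.5606 -0.0429  0.1649] psi 95.0 q [-0.21 -0.03  1.85 -0.    1.32 -0.3 ] F [ 4.2 -0.8  7. ] M [-0.133 -0.654  0.088] open 0.0207
turn [0.0073 0.0026 0.0034] cm in current axes [0.23 1.94 3.51] in target axes [0.23 1.96 3.49]
```

View pics/s2.png

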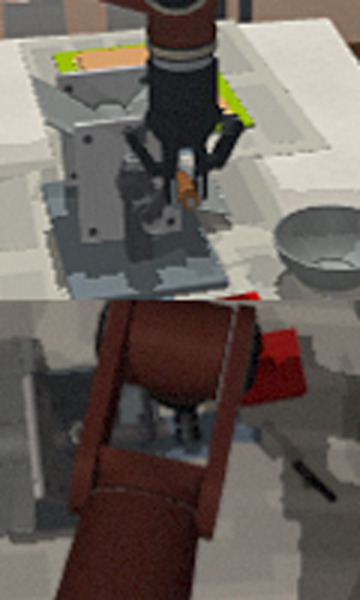

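>>> jog_arm(deltas=[[0,0,0,0,-0.4,-0.3,0],[0,0,0,0,-0.41,-0.25,0],[0,0,0,0,-0.42,-0.2,0],[0,0,0,0,-0.45,-0.18,0],[0,0,0,0,-0.45,-0.14,0],[0,0,0,0,-0.46,-0.1,0],[0,0,0,0,-0.47,-0.05,0],[0,0,0,0,-0.47,-0.02,0],[0,0,0,0,0,0,0],[0,0,0,0,0,0,0]])

```text
t: 5.38
tool_pos: [0.5241, -0.0464, 0.1764]
tool_rot: [2.12, 2.313, -0.0]
contact_force: [-0.6, -3.3, 8.7]
opening: 0.0205
```

Run:
```python
from h import *
go([.525,-.0459,.177],94.8)
b,d=grab('side','s3'); save(b,'s3.png',(205,110,305,200),6)
hsv=cv2.cvtColor(b,cv2.COLOR_RGB2HSV); P=cloud('side',d); X,Y,z=[P[...,i] for i in range(3)]
m=(X>.45)&(X<.6)&(Y>-.12)&(Y<0.03)&(hsv[...,0]>4)&(hsv[...,0]<20)&(hsv[...,1]>110)&(z>.1)
v,u=np.nonzero(m); print(len(u),np.nanmean(P[m],0),np.median(u),np.median(v))
m=(X>.45)&(X<.6)&(Y>-.045)&(Y<0.0)&(z>.09)&(z<.18)&~m
Q=P[m]
for zz in np.arange(.09,.18,.01):
    q=Q[(Q[:,2]>zz)&(Q[:,2]<zz+.01)]
    if len(q)>2: print(zz.round(2),len(q),q.mean(0).round(4),q[:,0].min().round(4),q[:,0].max().round(4))
```

```text
t 5.38 pos [ 0.5241 -0.0464  0.1764] psi 95.0 q [-0.23 -0.13  1.92 -0.    1.35 -0.32] F [-0.6 -3.3  8.7] M [-0.409  0.217  0.182] open 0.0205
turn [0.0028 0.0032 0.0035] cm in current axes [ 0.04  0.09 -0.06] in target axes [ 0.04  0.09 -0.06]
510 [ 0.50884915 -0.05802996  0.40679336] 246.0 100.0
0.09 10 [ 0.5174 -0.0133  0.0986] 0.5073 0.5273
0.1 29 [ 0.5208 -0.0133  0.1049] 0.5014 0.5358
0.11 29 [ 0.5177 -0.0088  0.115 ] 0.5015 0.5356
0.12 13 [ 0.5178 -0.011   0.1241] 0.5085 0.525
0.17 5 [ 0.5204 -0.0118  0.178 ] 0.5144 0.5269
```

View pics/s3.png

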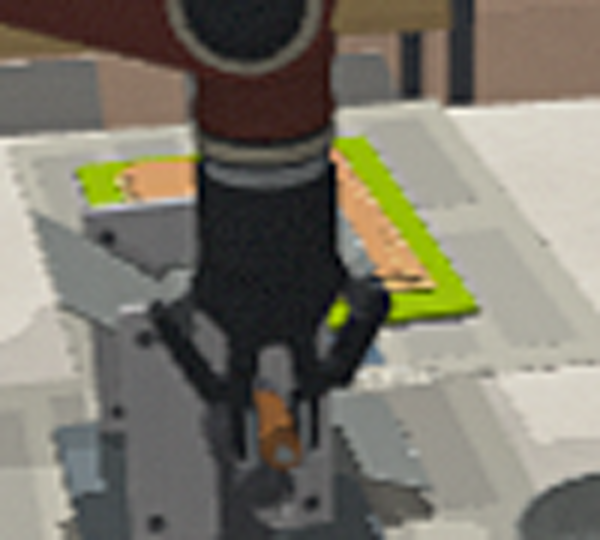

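>>> jog_arm(deltas=[[0,0,0,0,-0.15,0.2,0],[0,0,0,0,0,0,0],[0,0,0,0,0,0,1],[0,0,0,0,0,0,1],[0,0,0,0,0,0,1],[0,0,0,0,0,0,1],[0,0,0,0,0,0,1],[0,0,0,0,0,-3,1],[0,0,0,0,0,-3,1],[0,0,0,0,0,-3,1]])

```text
t: 6.27
tool_pos: [0.5209, -0.0452, 0.2612]
tool_rot: [-2.121, -2.314, 0.002]
contact_force: [0.8, -0.2, -0.2]
opening: 0.0855
```

Run:
```python
from h import *
go([.496,-.288,.25],199.4)
```

```text
t 6.27 pos [ 0.5209 -0.0452  0.2612] psi 94.98 q [-0.23 -0.2   1.84  0.    1.51 -0.32] F [ 0.8 -0.2 -0.2] M [ 0.023 -0.034 -0.033] open 0.0855
turn [-1.2000e-03 -3.4000e-03 -1.8224e+00] cm in current axes [-23.97  -4.58   1.11] in target axes [ 10.41 -22.07   1.12]
```

>>> jog_arm(deltas=[[0,0,0,-3,-0.57,0,1],[0,0,0,-3,-0.57,0,1],[0,0,0,-3,-0.57,0,1],[0,0,0,-3,-0.57,0,1],[0,0,0,-3,-0.57,0,1],[0,0,0,-3,-0.57,0,1],[0,0,0,-3,-0.57,0,1],[0,0,0,-3,-0.57,0,1],[0,0,-0.12,0,0,0,1],[0,0,-0.12,0,0,0,1],[0,0,-0.12,0,0,0,1]])

```text
t: 7.18
tool_pos: [0.4966, -0.2891, 0.2606]
tool_rot: [-1.667, -2.661, -0.0]
contact_force: [0.1, 0.0, -0.3]
opening: 0.0854
```

>>> jog_arm(deltas=[[0,0,-0.122,0,0,0,1],[0,0,-0.122,0,0,0,1],[0,0,-0.122,0,0,0,1],[0,0,-0.122,0,0,0,1],[0,0,-0.122,0,0,0,1],[0,0,-0.122,0,0,0,1],[0,0,-0.122,0,0,0,1],[0,0,-0.122,0,0,0,1],[0,0,-0.122,0,0,0,1],[0,0,-0.122,0,0,0,1],[0,0,-0.122,0,0,0,1],[0,0,-0.122,0,0,0,1]])

```text
t: 8.18
tool_pos: [0.4969, -0.2883, 0.2608]
tool_rot: [0.541, -3.094, -0.002]
contact_force: [0.1, -0.9, 0.0]
opening: 0.0854
```

Run:
```python
from h import *
go([.496,-.288,.25],199.4)
b,d=grab('side','s4');a,d2=grab('top','t4')
save(np.vstack([b[140:210,205:325],a[140:230,185:305]]),'s4.png',s=3.7)
for n,im,dd in(('side',b,d),('top',a,d2)):
    hsv=cv2.cvtColor(im,cv2.COLOR_RGB2HSV); P=cloud(n,dd); X,Y,z=[P[...,i] for i in range(3)]
    m=(X>.45)&(X<.6)&(Y>-.12)&(Y<0.03)&(hsv[...,0]>4)&(hsv[...,0]<20)&(hsv[...,1]>110)&(z>.1)
    v,u=np.nonzero(m)
    if len(u)<5: continue
    r=cv2.minAreaRect(np.c_[u,v].astype(np.float32)); print(n,len(u),P[m].mean(0).round(4),P[m].min(0).round(4),P[m].max(0).round(4),'ctr',plane(n,[r[0]],.18 if n=='top' else .173))
```

```text
t 8.18 pos [ 0.4969 -0.2883  0.2608] psi -160.16 q [-0.66 -0.07  1.72  0.    1.49 -2.57] F [ 0.1 -0.9  0. ] M [ 0.03  -0.011  0.048] open 0.0854
turn [ 0.0012 -0.0007  0.0076] cm in current axes [0.07 0.05 1.08] in target axes [0.08 0.06 1.08]
top 103 [ 0.5203 -0.0421  0.1798] [ 0.5091 -0.0663  0.1735] [ 0.5308 -0.0166  0.1866] ctr [[ 0.52016773 -0.04152636  0.18      ]]
```

View pics/s4.png

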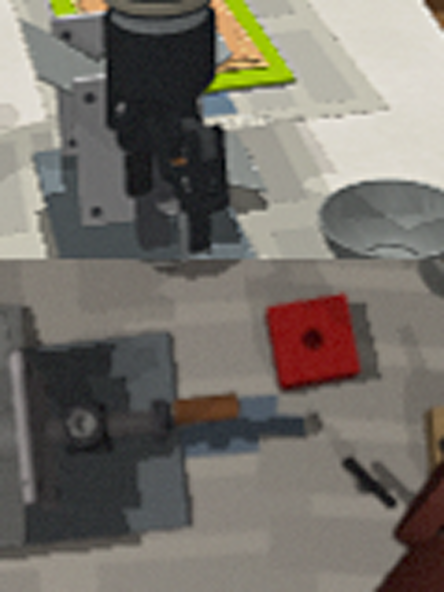

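>>> jog_arm(deltas=[[0,0,0,0,0,3.3,1],[0,0,0,0,0,3.3,1],[0,0,0,0,0,3.3,1],[0,0,0,0,0,3.2,1],[0,0,0,0,0,0,1],[0,0,0,0,0,0,1]], grip_force=80)

```text
t: 8.78
tool_pos: [0.4958, -0.2875, 0.1284]
tool_rot: [0.528, -3.093, -0.006]
contact_force: [0.9, -0.5, 0.8]
opening: 0.0857
```

Run:
```python
from h import *
go([.496,-.288,.127],199.4)
```

```text
t 8.78 pos [ 0.4958 -0.2875  0.1284] psi -160.62 q [-0.66  0.04  1.84 -0.    1.26 -2.56] F [ 0.9 -0.5  0.8] M [-0.018  0.013  0.014] open 0.0857
turn [ 0.0044 -0.0029 -0.0004] cm in current axes [ 0.   -0.06  0.14] in target axes [ 0.   -0.06  0.14]
```

>>> jog_arm(deltas=[[0,0,0,0,0,0.1,0],[0,0,0,0,0,0,0],[0,0,0,0,0,0,0],[0,0,0,0,0,0,0],[0,0,0,0,0,0,0],[0,0,0,0,0,0,0],[0,0,0,0,0,0,0],[0,0,0,0,0,0,0],[0,0,0,0,0,0,0],[0,0,0,0,0,0,0],[0,0,0,0,0,0,0],[0,0,0,0,0,0,0]])

```text
t: 9.78
tool_pos: [0.4978, -0.289, 0.1307]
tool_rot: [-0.532, 3.095, -0.002]
contact_force: [-0.2, -0.2, 5.2]
opening: 0.0116
```

Run:
```python
from h import *
go([.496,-.288,.127],199.4)
```

```text
t 9.78 pos [ 0.4978 -0.289   0.1307] psi -160.51 q [-0.66  0.04  1.84 -0.    1.26 -2.57] F [-0.2 -0.2  5.2] M [-0.055  0.1    0.019] open 0.0116
turn [-0.0018  0.001   0.0016] cm in current axes [0.13 0.16 0.37] in target axes [0.13 0.16 0.37]
```

>>> jog_arm(deltas=[[0,0,0,0,0,-1,0],[0,0,0,0,0,-3,0],[0,0,0,0,0,-3.8,0],[0,0,0,0,0,-3.8,0],[0,0,0,0,0,-3.8,0],[0,0,0,0,0,-3.6,0],[0,0,0,0,0,0,0],[0,0,0,0,0,0,0]])

```text
t: 10.45
tool_pos: [0.4977, -0.2888, 0.3223]
tool_rot: [-0.531, 3.093, -0.005]
contact_force: [-0.1, -0.0, -3.6]
opening: 0.0117
```

Run:
```python
from h import *
go([.496,-.288,.32],199.4)
b,d=grab('side','s5'); o=ctrl.get_obs()
px=proj('side',[o['tool_pos']])[0]; print(px)
x,y=px.astype(int); save(b,'s5.png',(x-50,y-50,x+50,y+90),4.2)
np.save('box5.npy',[x-50,y-50]); a,_=grab('top','t5')
```

```text
t 10.45 pos [ 0.4977 -0.2888  0.3223] psi -160.5 q [-0.66 -0.1   1.65  0.    1.59 -2.57] F [-0.1 -0.  -3.6] M [-0.021 -0.03   0.016] open 0.0117
turn [-0.0034  0.0024  0.0017] cm in current axes [0.13 0.13 0.22] in target axes [0.13 0.13 0.23]
[248.82571534 176.82288741]
```

View pics/s5.png

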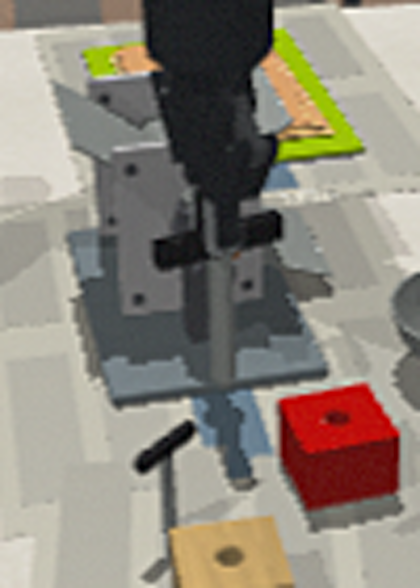

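Picture: key upright in the jaws, shank from crop (222,255) to (222,380), stand hole empty. Next I measure the shank against the TCP axis.

Run:
```python
from h import *
L=np.load('s5.npz'); b=L['im']; d=L['d']; p=np.array([.4977,-.2888,.3223])
P=cloud('side',d)
for z in np.arange(.195,.30,.01):
    u,v=proj('side',[[p[0],p[1],z]])[0]
    m=(np.abs(P[...,1]-p[1])<.03)&(np.abs(P[...,0]-p[0])<.03); row=int(round(v)); us=np.nonzero(m[row])[0]
    print(z.round(3),'tcp axis px',u.round(2),round(v,1),'shank cols',us.min() if len(us) else None,us.max() if len(us) else None, np.nanmean(P[row,us],0).round(4) if len(us) else '')
print(b[195:222,243:260].mean(2).astype(int))
```

```text
0.195 tcp axis px 250.53 217.2 shank cols 249 252 [ 0.4968 -0.2973  0.2014]
0.205 tcp axis px 250.43 214.1 shank cols 248 253 [ 0.4973 -0.295   0.2096]
0.215 tcp axis px 250.33 211.0 shank cols 248 253 [ 0.4976 -0.2953  0.2194]
0.225 tcp axis px 250.22 207.9 shank cols 248 253 [ 0.4979 -0.2942  0.2282]
0.235 tcp axis px 250.11 204.8 shank cols 248 253 [ 0.498  -0.2964  0.239 ]
0.245 tcp axis px 250.01 201.6 shank cols 247 253 [ 0.4971 -0.2944  0.2472]
0.255 tcp axis px 249.9 198.3 shank cols 247 252 [ 0.4962 -0.2943  0.2595]
0.265 tcp axis px 249.79 195.1 shank cols 247 252 [ 0.4964 -0.2952  0.2692]
0.275 tcp axis px 249.68 191.8 shank cols 247 252 [ 0.4968 -0.2937  0.2774]
0.285 tcp axis px 249.57 188.5 shank cols 239 252 [ 0.4864 -0.2992  0.2935]
0.295 tcp axis px 249.45 185.1 shank cols 239 256 [ 0.4917 -0.3009  0.3028]
[[ 51  51  50  47  63  86  96  99  93  79  89 100  95  85  95 102 103]
 [ 49  50  48  48  64  89  95  96  89  80  91 100 101 100  98  99 101]
 [ 51  49  50  52  63  87 101  97  92  76  86  97  90  78  71  70  65]
 [ 53  48  51  47  61  88  95  95  95  83  76  73  6
[... 952 characters left out ...]
 77  78  74  85  92  97  94  87  75 113 131 127 127 126 123]
 [ 70  76  78  76  75  87  94  96  95  89  72 112 131 128 127 128 129]
 [ 70  75  77  75  74  87  95  95  96  87  75 112 133 129 129 128 127]
 [ 83  78  73  75  74  87  95  95  97  88  76 115 136 129 128 122 111]
 [138 110  83  82  74  80  88  94  98  92  89  96  95  89  84  79  74]
 [130 126 121  96  83  81  80  85  85  83  72  69  66  60  63  66  65]
 [ 80  78  76  74  71  70  71  74  72  67  63  71  77  75  76 106 129]
 [ 60  60  65  65  67  67  68  65  64  79  85 119 136 134 128 180 207]
 [ 89  73  83  78  75  74  75  76  74 110 136 132 128 126 122 145 183]
 [170 129 135 110  76  72  76  75  75  65 112 131 129 126 124 140 181]]
```

Run:
```python
from h import *
def cen(n,f,box,th):
    im=np.load(f)['im']; x0,y0,x1,y1=box; g=cv2.cvtColor(im,cv2.COLOR_RGB2GRAY)[y0:y1,x0:x1]
    g=cv2.resize(g,None,fx=8,fy=8,interpolation=cv2.INTER_CUBIC)
    cs,_=cv2.findContours((g>th).astype(np.uint8),cv2.RETR_EXTERNAL,cv2.CHAIN_APPROX_NONE)
    c=max(cs,key=cv2.contourArea); e=cv2.fitEllipse(cv2.convexHull(c)); x,y,w,h=cv2.boundingRect(c)
    uv=[x0+(e[0][0]+.5)/8-.5,y0+(e[0][1]+.5)/8-.5]; print(f,uv,np.array(e[1])/8,'bbox c',x0+(x+w/2)/8-.5,y0+(y+h/2)/8-.5,w/8,h/8); return uv
out=[]
for f in('t0.npz','t4.npz'):
    uv=cen('top',f,(199,177,216,193),63); print(plane('top',[uv],.1505)); out.append(uv)
s=[244.9,172.2]
K,D,R,t=cam('top');K2,D2,R2,t2=cam('side')
U=lambda uv,K,D:cv2.undistortPoints(np.array(uv).reshape(1,1,2),K,D).reshape(2,1)
X=cv2.triangulatePoints(np.c_[R,t],np.c_[R2,t2],U(np.mean(out,0),K,D),U(s,K2,D2)); print((X[:3]/X[3]).ravel())
# boss from depth, top t4, z 138-146 ring & rim
for f in('t0.npz','t4.npz'):
    P=cloud('top',np.load(f)['d']); q=P[177:195,197:218].reshape(-1,3); q=q[(q[:,2]>.136)&(q[:,2]<.158)]
    print(f,cv2.minEnclosingCircle((q[:,:2]*1000).astype(np.float32)),q.mean(0))
```

```text
t0.npz [206.58265495300293, 183.94338941574097] [7.76130772 8.21095753] bbox c 206.625 183.875 8.5 7.75
[[0.51304263 0.06470258 0.1505    ]]
t4.npz [206.52901315689087, 184.0046410560608] [7.77379942 8.15713882] bbox c 206.625 183.875 8.25 7.75
[[0.51285071 0.06487357 0.1505    ]]
[0.51454993 0.06507235 0.14747738]
t0.npz ((511.39788818359375, 66.21366882324219), 19.024242401123047) [0.51119815 0.06498278 0.14408215]
t4.npz ((511.4000244140625, 66.08653259277344), 18.982696533203125) [0.51150014 0.06542127 0.1445187 ]
```

>>> jog_arm(deltas=[[0,0,0,-0.8,1.9,0,0],[0,0,0,-1.35,3.3,0,0],[0,0,0,-1.35,3.3,0,0],[0,0,0,-1.35,3.3,0,0],[0,0,0,-1.35,3.3,0,0],[0,0,0,-1.35,3.3,0,0],[0,0,0,-1.35,3.3,0,0],[0,0,0,-1.35,3.3,0,0],[0,0,0,-1.35,3.3,0,0],[0,0,0,-1.35,3.3,0,0],[0,0,0,-0.4,1.1,0,0],[0,0,0,0,0,0,0]])

```text
t: 11.55
tool_pos: [0.5125, 0.0668, 0.3163]
tool_rot: [0.538, -3.09, -0.003]
contact_force: [0.5, -0.2, -2.6]
opening: 0.0119
```

Run:
```python
from h import *
go([.5145,.064,.289],199.4)
```

```text
t 11.55 pos [0.5125 0.0668 0.3163] psi -160.26 q [-0.01 -0.24  1.78  0.    1.6  -1.93] F [ 0.5 -0.2 -2.6] M [-0.018 -0.044 -0.015] open 0.0119
turn [ 0.0026 -0.0052  0.0059] cm in current axes [-0.11 -0.34  2.72] in target axes [-0.09 -0.33  2.73]
```

>>> jog_arm(deltas=[[0,0,0,-0.1,-0.33,0.7,0],[0,0,0,0,0,1,0],[0,0,0,0,0,1,0],[0,0,0,0,0,0,0],[0,0,0,0,0,0,0]])

```text
t: 11.97
tool_pos: [0.5152, 0.0605, 0.2905]
tool_rot: [0.528, -3.093, -0.001]
contact_force: [0.2, -0.2, -1.9]
opening: 0.0119
```

Run:
```python
from h import *
go([.5145,.064,.289],199.4)
b,d=grab('side','s6'); save(b,'s6.png',(215,110,275,185),8)
p=ctrl.get_obs()['tool_pos']
for z in(.163,.2,.23): print(proj('side',[[p[0],p[1],z]]))
print(b[135:176,236:256].mean(2).astype(int))
```

```text
t 11.97 pos [0.5152 0.0605 0.2905] psi -160.61 q [-0.03 -0.22  1.81 -0.    1.56 -1.94] F [ 0.2 -0.2 -1.9] M [ 0.008 -0.035  0.035] open 0.0119
turn [ 0.0012 -0.0033 -0.0002] cm in current axes [-0.05  0.35  0.15] in target axes [-0.05  0.35  0.15]
[[244.81951031 168.89400287]]
[[244.44213643 159.4161845 ]]
[[244.12835328 151.53338674]]
[[164 145 142  98  27  54  84  62  21  31  20  51 134 155 155 157 156 158
  154 157]
 [108 118 146 109  25  54  84  61  23  26  23  42 136 166 135  99  87  63
   63 132]
 [156 159 167 117  26  58  83  63  15  28  21  28  48  35  17  16  22  17
    6  57]
 [157 155 161 116  27  58  85  61  25  24  26  37  31  19  16  12  23  20
    8  24]
 [137 103  86  58   8  56  86  61  24  24  23  37  31  21  18  20  18  15
    6  34]
 [ 18  10  11  14  19  44  79  62  19  26  19  30  31  15  16  10  19  10
    7  37]
 [ 16  23  18  14  14  42  79  67  32  33  38  44  30  19   9  32  35  46
   61  86]
 [ 20  15  16  20   5  36  75  72  55  59  81  69  37  37  46  91 107 121
  156 158]
 [ 21  16  21  16  16  12  39  72  66  50  67  67  72  92 105 149 166 162
  143 12
[... 2023 characters left out ...]
 101  99
   99  98]
 [ 98  98  95  98  98  98 100  92  86  81  79  93 100 101 100  98  98  96
   97  99]
 [ 99  98  98  96  96  99  97  94  81  72  90  99  99 100  99 101 100  99
   99  98]
 [ 98  98  95  98  95  98  99 100 102 109 105 101  98 100 100 100  98  96
   99  97]
 [100  99  97  97  97  99 121 108 108 127 127 118 104  99 101  98  98  99
   98 100]
 [ 98  96  98  96  95 116 125  97  73  76  98 124 111  98 102 103 101  99
   99  99]
 [ 97  97  97  98  89  84 121 128  97  82 101 109  80  69  93 101 100  98
   97  98]
 [ 98  99  99  98  77  58  75  88  85  76  59  54  45  47  59  90 102  96
   99  97]
 [ 99  98 100  93  83  69  83  91  85  67  51  52  54  55  49  85 102  98
   98  97]]
```

View pics/s6.png

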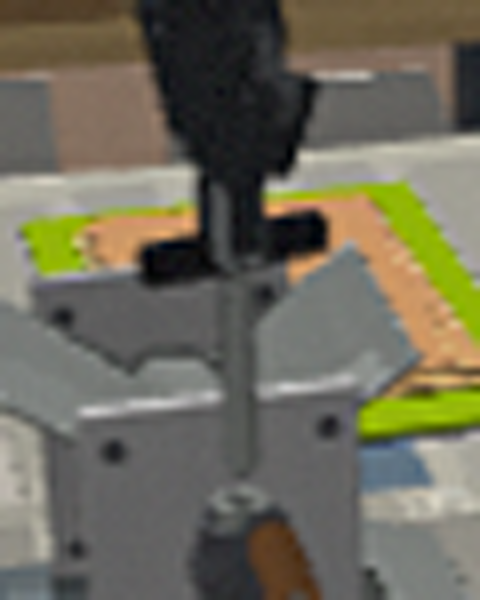

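>>> jog_arm(deltas=[[0,0,0,-0.08,0.24,0.4,0],[0,0,0,0,0,0.4,0],[0,0,0,0,0,0.3,0],[0,0,0,0,0,0.2,0],[0,0,0,0,0,0.2,0],[0,0,0,0,0,0.1,0],[0,0,0,0,0,0,0]])

```text
t: 12.6
tool_pos: [0.5157, 0.0641, 0.2762]
tool_rot: [0.532, -3.096, -0.0]
contact_force: [0.0, -0.5, -2.5]
opening: 0.0116
```

Run:
```python
from h import *
go([.515,.063,.27],199.4)
```

```text
t 12.6 pos [0.5157 0.0641 0.2762] psi -160.5 q [-0.02 -0.21  1.83 -0.    1.53 -1.93] F [ 0.  -0.5 -2.5] M [-0.038 -0.012 -0.021] open 0.0116
turn [ 0.0002 -0.0005  0.0017] cm in current axes [ 0.11 -0.08  0.62] in target axes [ 0.11 -0.08  0.62]
```

>>> jog_arm(deltas=[[0,0,0,0.05,-0.08,0.1,0],[0,0,0,0,0,0.1,0],[0,0,0,0,0,0.1,0],[0,0,0,0,0,0.1,0],[0,0,0,0,0,0,0]])

```text
t: 13.02
tool_pos: [0.5157, 0.0634, 0.2727]
tool_rot: [-0.532, 3.096, 0.001]
contact_force: [-1.0, 1.0, -0.0]
opening: 0.0112
```

Run:
```python
from h import *
go([.515,.063,.27],199.4)
```

```text
t 13.02 pos [0.5157 0.0634 0.2727] psi -160.5 q [-0.02 -0.21  1.83  0.    1.52 -1.93] F [-1.  1. -0.] M [0.306 0.2   0.005] open 0.0112
turn [0.0007 0.0003 0.0017] cm in current axes [ 0.08 -0.01  0.27] in target axes [ 0.08 -0.01  0.27]
```

>>> jog_arm(deltas=[[0,0,0,0.05,0.13,0,0],[0,0,0,0,0,0.1,0],[0,0,0,0,0,0.1,0],[0,0,0,0,0,0,0],[0,0,0,0,0,0,0]])

```text
t: 13.43
tool_pos: [0.5147, 0.0644, 0.2705]
tool_rot: [0.532, -3.096, -0.001]
contact_force: [-1.6, 1.7, -1.9]
opening: 0.0115
```

Run:
```python
from h import *
go([.515,.063,.27],199.4)
```

```text
t 13.43 pos [0.5147 0.0644 0.2705] psi -160.5 q [-0.02 -0.21  1.84  0.    1.52 -1.93] F [-1.6  1.7 -1.9] M [ 0.32   0.215 -0.002] open 0.0115
turn [ 0.0005 -0.0001  0.0017] cm in current axes [ 0.01 -0.14  0.05] in target axes [ 0.01 -0.14  0.05]
```

>>> jog_arm(deltas=[[0,0,0,0.05,0.13,0,0],[0,0,0,0,0,0.1,0],[0,0,0,0,0,0.1,0],[0,0,0,0,0,0.1,0],[0,0,0,0,0,0,0],[0,0,0,0,0,0,0]])

```text
t: 13.93
tool_pos: [0.5144, 0.0652, 0.2695]
tool_rot: [-0.532, 3.094, -0.001]
contact_force: [-2.4, -0.3, 6.3]
opening: 0.0116
```

Run:
```python
from h import *
go([.515,.063,.27],199.4)
```

```text
t 13.93 pos [0.5144 0.0652 0.2695] psi -160.5 q [-0.02 -0.22  1.84 -0.    1.52 -1.93] F [-2.4 -0.3  6.3] M [ 0.152  0.382 -0.011] open 0.0116
turn [-0.0009  0.0021  0.0017] cm in current axes [ 0.02 -0.23 -0.05] in target axes [ 0.02 -0.23 -0.05]
```

>>> jog_arm(deltas=[[0,0,0,0.09,0.03,0.1,0],[0,0,-0.06,0,0,0,0],[0,0,-0.06,0,0,0,0],[0,0,-0.06,0,0,0,0],[0,0,-0.06,0,0,0,0],[0,0,0,0,0,0,0]])

```text
t: 14.43
tool_pos: [0.5135, 0.0652, 0.2678]
tool_rot: [-0.9, 3.008, -0.001]
contact_force: [-1.3, 0.6, 4.3]
opening: 0.0119
```

Run:
```python
from h import *
go([.515,.063,.27],185)
```

```text
t 14.43 pos [0.5135 0.0652 0.2678] psi -146.7 q [-0.02 -0.22  1.84 -0.    1.51 -2.17] F [-1.3  0.6  4.3] M [0.105 0.156 0.018] open 0.0119
turn [-0.0009  0.002   0.4939] cm in current axes [-0.01 -0.27 -0.22] in target axes [-0.13 -0.23 -0.22]
```

>>> jog_arm(deltas=[[0,0,0,0.03,0.06,0.1,0],[0,0,0,0,0,0.1,0],[0,0,0,0,0,0.1,0],[0,0,0,0,0,0,0]])

```text
t: 14.77
tool_pos: [0.5135, 0.0655, 0.2666]
tool_rot: [-0.895, 3.007, -0.003]
contact_force: [-1.3, 0.2, 9.7]
opening: 0.0115
```

Run:
```python
from h import *
go([.513,.065,.26],213)
```

```text
t 14.77 pos [0.5135 0.0655 0.2666] psi -146.85 q [-0.02 -0.22  1.85 -0.    1.51 -2.17] F [-1.3  0.2  9.7] M [ 0.031  0.391 -0.001] open 0.0115
turn [-0.0029  0.0036  0.0026] cm in current axes [ 0.07 -0.01  0.66] in target axes [ 0.07 -0.01  0.66]
```

>>> jog_arm(deltas=[[0,0,-0.05,0.06,0,0,0],[0,0,-0.05,0,0,0,0],[0,0,-0.05,0,0,0,0],[0,0,-0.05,0,0,0,0],[0,0,0,0,0,0,0]])

```text
t: 15.18
tool_pos: [0.5124, 0.065, 0.2637]
tool_rot: [-1.193, 2.905, -0.002]
contact_force: [2.1, -1.0, 0.1]
opening: 0.0113
```

Run:
```python
from h import *
go([.513,.065,.26],213)
```

```text
t 15.18 pos [0.5124 0.065  0.2637] psi -135.34 q [-0.02 -0.22  1.85 -0.    1.51 -2.37] F [ 2.1 -1.   0.1] M [ 0.    -0.438  0.019] open 0.0113
turn [-0.0017  0.0012  0.2035] cm in current axes [-0.04 -0.05  0.37] in target axes [-0.05 -0.04  0.37]
```

>>> jog_arm(deltas=[[0,0,0,-0.04,-0.03,0.1,0],[0,0,0,0,0,0.1,0],[0,0,0,0,0,0.1,0],[0,0,0,0,0,0.1,0],[0,0,0,0,0,0,0],[0,0,0,0,0,0,0]])

```text
t: 15.68
tool_pos: [0.5127, 0.0652, 0.2602]
tool_rot: [-1.194, 2.905, -0.001]
contact_force: [0.9, -0.2, 4.3]
opening: 0.0117
```

Run:
```python
from h import *
go([.513,.065,.26],213)
```

```text
t 15.68 pos [0.5127 0.0652 0.2602] psi -135.33 q [-0.02 -0.21  1.85 -0.    1.5  -2.37] F [ 0.9 -0.2  4.3] M [-0.225 -0.272  0.039] open 0.0117
turn [-0.0011  0.0009  0.2037] cm in current axes [-0.01 -0.04  0.02] in target axes [-0.01 -0.03  0.02]
```

>>> jog_arm(deltas=[[0,0,0.08,0,0,0,0],[0,0,0.08,0,0,0.02,0],[0,0,0.08,0,0,0.02,0],[0,0,0.08,0,0,0.02,0],[0,0,0.08,0,0,0.02,0],[0,0,0.08,0,0,0.02,0],[0,0,0.08,0,0,0.02,0],[0,0,0,0,0,0,0]], grip_force=120)

```text
t: 16.35
tool_pos: [0.5127, 0.0656, 0.2588]
tool_rot: [-0.343, 3.121, 0.001]
contact_force: [1.6, 1.0, 3.9]
opening: 0.01
```

Run:
```python
from h import *
go([.513,.065,.26],213)
```

```text
t 16.35 pos [0.5127 0.0656 0.2588] psi -167.47 q [-0.02 -0.21  1.86  0.    1.5  -1.81] F [1.6 1.  3.9] M [ 0.186 -0.469 -0.038] open 0.01
turn [ 2.000e-04  1.700e-03 -3.573e-01] cm in current axes [-0.02 -0.07 -0.12] in target axes [ 0.01 -0.07 -0.12]
```

>>> jog_arm(deltas=[[0,0,0.06,-0.02,-0.02,0.02,0],[0,0,0.06,0,0,0.02,0],[0,0,0.06,0,0,0.02,0],[0,0,0.06,0,0,0.02,0],[0,0,0,0,0,0,0],[0,0,0,0,0,0,0]])

```text
t: 16.85
tool_pos: [0.513, 0.0656, 0.2582]
tool_rot: [0.027, 3.14, 0.002]
contact_force: [2.5, 1.4, 5.3]
opening: 0.0105
```

Run:
```python
from h import *
go([.513,.065,.26],213)
```

```text
t 16.85 pos [0.513  0.0656 0.2582] psi 179.02 q [-0.02 -0.21  1.86  0.    1.5  -1.57] F [2.5 1.4 5.3] M [ 0.458 -0.486 -0.056] open 0.0105
turn [ 0.0006  0.0017 -0.593 ] cm in current axes [-0.01 -0.06 -0.18] in target axes [ 0.03 -0.05 -0.18]
```

>>> jog_arm(deltas=[[0,0,0.06,-0.06,0.04,0.02,0],[0,0,0.06,0,0,0.02,0],[0,0,0,0,0,0,0],[0,0,0,0,0,0,0]])

```text
t: 17.18
tool_pos: [0.5134, 0.0658, 0.2578]
tool_rot: [0.216, 3.133, 0.001]
contact_force: [0.8, 1.1, 5.8]
opening: 0.0103
```

Run:
```python
from h import *
go([.513,.065,.26],213)
```

```text
t 17.18 pos [0.5134 0.0658 0.2578] psi 172.12 q [-0.02 -0.21  1.85  0.    1.5  -1.45] F [0.8 1.1 5.8] M [ 0.358 -0.297 -0.076] open 0.0103
turn [ 3.000e-04  1.000e-03 -7.135e-01] cm in current axes [ 0.03 -0.08 -0.22] in target axes [ 0.08 -0.04 -0.22]
```

>>> jog_arm(deltas=[[0,0,0.06,0,0.03,0.02,0],[0,0,0,0,0,0,0],[0,0,0,0,0,0,0],[0,0,0,0,0,0,0]])

```text
t: 17.52
tool_pos: [0.5135, 0.0659, 0.2578]
tool_rot: [0.309, 3.125, 0.0]
contact_force: [0.9, 0.7, 6.8]
opening: 0.0101
```

Run:
```python
from h import *
go([.513,.065,.26],213)
```

```text
t 17.52 pos [0.5135 0.0659 0.2578] psi 168.7 q [-0.02 -0.21  1.85  0.    1.5  -1.39] F [0.9 0.7 6.8] M [ 0.226 -0.237  0.013] open 0.0101
turn [-1.000e-04  1.200e-03 -7.733e-01] cm in current axes [ 0.03 -0.1  -0.23] in target axes [ 0.09 -0.05 -0.22]
```

>>> jog_arm(deltas=[[0,0,0.05,0,0.03,0.01,0],[0,0,0,0,0,0,0],[0,0,0,0,0,0,0],[0,0,0,0,0,0,0]])

```text
t: 17.85
tool_pos: [0.5136, 0.0661, 0.2577]
tool_rot: [0.387, 3.116, -0.0]
contact_force: [1.0, 0.1, 5.8]
opening: 0.0102
```

Run:
```python
from h import *
go([.513,.065,.26],213)
```

```text
t 17.85 pos [0.5136 0.0661 0.2577] psi 165.84 q [-0.02 -0.21  1.85 -0.    1.5  -1.34] F [1.  0.1 5.8] M [ 0.1   -0.298  0.09 ] open 0.0102
turn [-4.000e-04  1.100e-03 -8.232e-01] cm in current axes [ 0.03 -0.12 -0.23] in target axes [ 0.11 -0.06 -0.23]
```

>>> jog_arm(deltas=[[0,0,0.05,0,0,0.01,0],[0,0,0.04,0,0,0.01,0],[0,0,0,0,0,0,0],[0,0,0,0,0,0,0],[0,0,0,0,0,0,0]])

```text
t: 18.27
tool_pos: [0.5137, 0.0661, 0.2575]
tool_rot: [0.527, 3.096, 0.0]
contact_force: [1.1, -0.4, 5.9]
opening: 0.0105
```

Run:
```python
from h import *
go([.513,.065,.26],213)
```

```text
t 18.27 pos [0.5137 0.0661 0.2575] psi 160.69 q [-0.02 -0.21  1.85 -0.    1.5  -1.25] F [ 1.1 -0.4  5.9] M [ 0.163 -0.291  0.221] open 0.0105
turn [-3.000e-04  1.500e-03 -9.129e-01] cm in current axes [ 0.02 -0.13 -0.25] in target axes [ 0.12 -0.06 -0.25]
```

>>> jog_arm(deltas=[[0,0,0.03,0,0,0,0],[0,0,0,0,0,0,0],[0,0,0,0,0,0,0]])

```text
t: 18.52
tool_pos: [0.5137, 0.0662, 0.2576]
tool_rot: [0.573, 3.087, 0.0]
contact_force: [1.9, 0.5, 6.0]
opening: 0.0106
```

Run:
```python
from h import *
go([.513,.065,.26],213)
```

```text
t 18.52 pos [0.5137 0.0662 0.2576] psi 158.99 q [-0.02 -0.21  1.85 -0.    1.5  -1.22] F [1.9 0.5 6. ] M [ 0.218 -0.322  0.223] open 0.0106
turn [-3.000e-04  1.600e-03 -9.427e-01] cm in current axes [ 0.02 -0.13 -0.24] in target axes [ 0.12 -0.06 -0.24]
```

Run:
```python
from h import *
M=[]
for i in range(6):
    im,d=vision.get_image('side'); o=ctrl.get_obs(); M.append(np.r_[o['wrist_torque'],o['contact_force'],o['tool_pos'][2]])
np.savez('s7.npz',im=im,d=d)
print(np.round(M,4)); print(np.mean(M,0).round(4))
# handle direction vs tool: dark mask near tcp height
p=o['tool_pos']; P=cloud('side',d); hsv=cv2.cvtColor(im,cv2.COLOR_RGB2HSV)
m=(hsv[...,2]<80)&(abs(P[...,2]-(p[2]-.018))<.012)&(np.hypot(P[...,0]-p[0],P[...,1]-p[1])<.055)
Q=P[m]; r=cv2.minAreaRect((Q[:,:2]*1000).astype(np.float32)); print(len(Q),r)
v=np.linalg.svd(Q[:,:2]-Q[:,:2].mean(0))[2][0]; print('handle yaw',np.degrees(np.arctan2(v[1],v[0])),Q.mean(0))
```

```text
[[ 0.2085 -0.3131  0.266   1.0697 -0.0463  7.239   0.2576]
 [ 0.1514 -0.357   0.2392  0.5829  1.0311  6.0759  0.2576]
 [ 0.2031 -0.2639  0.2606  2.3156  0.7697  6.0465  0.2575]
 [ 0.137  -0.3438  0.2115  1.6875  0.885   4.747   0.2575]
 [ 0.2263 -0.3153  0.2519  1.0437  0.7686  6.1871  0.2576]
 [ 0.1699 -0.301   0.24    2.2697  0.5945  6.4496  0.2576]]
[ 0.1827 -0.3157  0.2449  1.4948  0.6671  6.1242  0.2576]
137 ((510.896240234375, 58.048336029052734), (27.759546279907227, 85.01943969726562), 74.54666137695312)
handle yaw 160.81632284172395 [0.51265417 0.05829994 0.24026977]
```

>>> jog_arm(deltas=[[0,0,0.04,0,0,0.01,0],[0,0,0,0,0,0,0],[0,0,0,0,0,0,0]])

```text
t: 19.07
tool_pos: [0.5137, 0.0662, 0.2575]
tool_rot: [0.634, 3.075, 0.0]
contact_force: [1.0, 1.0, 6.0]
opening: 0.011
```

Run:
```python
from h import *
M=[]
for i in range(6):
    im,d=vision.get_image('side'); o=ctrl.get_obs(); M.append(np.r_[o['wrist_torque'],o['contact_force'],o['tool_pos'][2]])
print(np.mean(M,0).round(4)); go([.513,.065,.26],213)
```

```text
[ 0.2028 -0.3226  0.2437  1.417   1.1249  6.4026  0.2575]
t 19.37 pos [0.5137 0.0662 0.2575] psi 156.69 q [-0.02 -0.21  1.85 -0.    1.5  -1.18] F [1.8 1.7 6.3] M [ 0.207 -0.284  0.245] open 0.01
turn [-2.000e-04  1.600e-03 -9.827e-01] cm in current axes [ 0.02 -0.13 -0.25] in target axes [ 0.12 -0.06 -0.25]
```

Run:
```python
from h import *
im,d=grab('side','s8')
def yaw(f,p,zc):
    im=np.load(f)['im']; d=np.load(f)['d']; P=cloud('side',d); hsv=cv2.cvtColor(im,cv2.COLOR_RGB2HSV)
    r=np.hypot(P[...,0]-p[0],P[...,1]-p[1]); m=(hsv[...,2]<60)&(abs(P[...,2]-zc)<.014)&(r<.055)&(r>.018)
    v,u=np.nonzero(m); W=plane('side',np.c_[u,v],zc)[:,:2]
    # ends: separate halves and join their centroids
    s=(W-np.array(p[:2]))@np.array([1,0]); a,b=W[s>0].mean(0),W[s<0].mean(0); dd=a-b
    print(f,len(u),(s>0).sum(),'yaw',np.degrees(np.arctan2(dd[1],dd[0])).round(2),a.round(4),b.round(4))
yaw('s5.npz',[.4977,-.2888],.304); yaw('s6.npz',[.5152,.0605],.272)
yaw('s7.npz',[.5137,.0662],.2395); yaw('s8.npz',[.5137,.0662],.2395)
save(im,'s8.png',(215,110,275,185),8)
```

```text
s5.npz 154 73 yaw 19.69 [ 0.5229 -0.2835] [ 0.4721 -0.3017]
s6.npz 79 40 yaw 20.17 [0.5398 0.065 ] [0.4884 0.0461]
s7.npz 93 44 yaw -19.23 [0.5399 0.051 ] [0.4891 0.0687]
s8.npz 92 43 yaw -21.91 [0.5395 0.0494] [0.4894 0.0695]
```

View pics/s8.png

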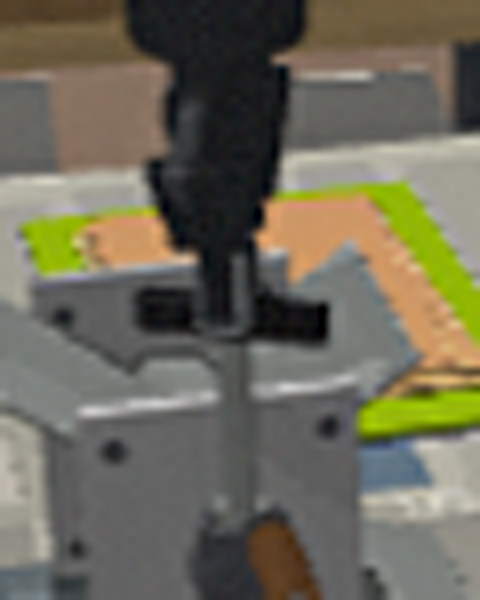

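>>> jog_arm(deltas=[[0,0,-0.05,0,0,0,0],[0,0,-0.04,0,0,-0.1,0],[0,0,0,0,0,-0.3,0],[0,0,0,0,0,-0.6,0],[0,0,0,0,0,-1,0],[0,0,0,0,0,-1,0],[0,0,0,0,0,-1.5,0],[0,0,0,0,0,-2,0],[0,0,0,0,0,0,0]])

```text
t: 20.17
tool_pos: [0.5139, 0.0659, 0.325]
tool_rot: [0.499, 3.098, -0.0]
contact_force: [0.4, -0.4, -1.4]
opening: 0.0105
```

Run:
```python
from h import *
go([.4975,-.289,.325],162)
im,d=grab('side','s9'); P=cloud('side',d)
for z in np.arange(.20,.29,.015):
    p=ctrl.get_obs()['tool_pos']; u,v=proj('side',[[p[0],p[1],z]])[0]; row=int(round(v))
    us=np.nonzero((abs(P[row,:,1]-p[1])<.025)&(abs(P[row,:,0]-p[0])<.025))[0]; print(z,u.round(2),us.min() if len(us) else 0,us.max() if len(us) else 0)
```

```text
t 20.17 pos [0.5139 0.0659 0.325 ] psi 161.68 q [-0.02 -0.24  1.77 -0.    1.61 -1.27] F [ 0.4 -0.4 -1.4] M [ 0.048 -0.086  0.014] open 0.0105
turn [ 0.0005  0.0034 -0.0055] cm in current axes [-9.600e+00 -3.421e+01  2.000e-02] in target axes [ -9.41 -34.26   0.  ]
0.2 243.7 243 245
0.21500000000000002 243.54 242 245
0.23000000000000004 243.38 242 245
0.24500000000000005 243.21 241 245
0.26000000000000006 243.05 241 245
0.2750000000000001 242.88 241 245
```

>>> jog_arm(deltas=[[0,0,0,-0.5,-1.6,0,0],[0,0,0,-0.87,-3.1,0,0],[0,0,0,-0.87,-3.1,0,0],[0,0,0,-0.87,-3.1,0,0],[0,0,0,-0.87,-3.1,0,0],[0,0,0,-0.87,-3.1,0,0],[0,0,0,-0.87,-3.1,0,0],[0,0,0,-0.87,-3.1,0,0],[0,0,0,-0.87,-3.1,0,0],[0,0,0,-0.87,-3.1,0,0],[0,0,0,-0.87,-3.1,0,0],[0,0,0,-0.5,-1.6,0,0]])

```text
t: 21.22
tool_pos: [0.4962, -0.2916, 0.3189]
tool_rot: [-0.504, -3.097, -0.001]
contact_force: [-0.5, 0.6, -2.5]
opening: 0.0106
```

>>> jog_arm(deltas=[[0,0,0,0,0,0,0],[0,0,0,0,0,0,0]])

```text
t: 21.38
tool_pos: [0.4971, -0.289, 0.3196]
tool_rot: [-0.502, -3.098, -0.004]
contact_force: [-0.1, 0.2, -2.3]
opening: 0.0102
```

Run:
```python
from h import *
go([.4977,-.289,.197],162)
im,d=grab('top','t9'); save(im,'t9.png',(130,145,250,225),5)
```

```text
t 21.38 pos [ 0.4971 -0.289   0.3196] psi 161.6 q [-0.66 -0.09  1.65  0.    1.59 -1.91] F [-0.1  0.2 -2.3] M [ 0.016 -0.025  0.022] open 0.0102
turn [ 0.0018 -0.0035 -0.007 ] cm in current axes [-0.09 -0.   12.26] in target axes [-0.05  0.02 12.26]
```

View pics/t9.png

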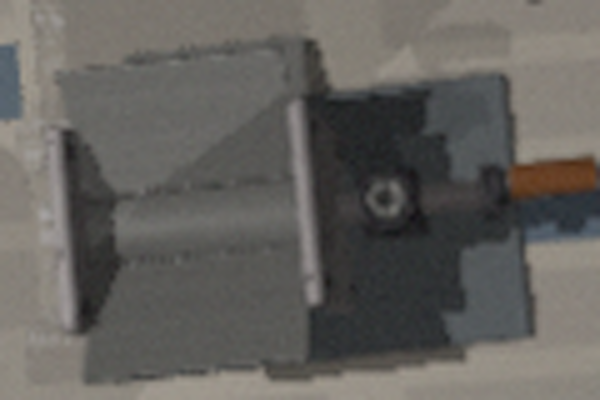

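>>> jog_arm(deltas=[[0,0,0,-0.05,0,3,0],[0,0,0,0,0,3,0],[0,0,0,0,0,3,0],[0,0,0,0,0,3,0],[0,0,0,0,0,0,0],[0,0,0,0,0,0.7,0],[0,0,0,0,0,0.7,0],[0,0,0,0,0,0.7,0],[0,0,0,0,0,0,0]])

```text
t: 22.18
tool_pos: [0.4985, -0.289, 0.1807]
tool_rot: [0.5, 3.101, -0.0]
contact_force: [-0.9, -0.7, -2.2]
opening: 0.0101
```

Run:
```python
from h import *
go([.4977,-.289,.131],162)
for f in('t0','t4','t9'):
    L=np.load(f+'.npz'); g=L['im'].mean(2); P=cloud('top',L['d']); m=np.zeros(g.shape,bool); m[178:191,200:214]=g[178:191,200:214]>75
    z=P[m][:,2]; z=z[(z>.142)&(z<.158)]; print(f,len(z),z.mean())
```

```text
t 22.18 pos [ 0.4985 -0.289   0.1807] psi 161.7 q [-0.65 -0.01  1.8   0.    1.35 -1.91] F [-0.9 -0.7 -2.2] M [-0.019  0.041 -0.025] open 0.0101
turn [-0.0001  0.0004 -0.0053] cm in current axes [ 0.08 -0.02  4.97] in target axes [ 0.08 -0.02  4.97]
t0 22 0.14946597721476101
t4 21 0.1507099064406319
t9 20 0.1488466374047834
```

>>> jog_arm(deltas=[[0,0,0,0.05,0,0.4,0],[0,0,0,0,0,0.4,0],[0,0,0,0,0,0.4,0],[0,0,0,0,0,0.4,0],[0,0,0,0,0,0,0]])

```text
t: 22.6
tool_pos: [0.4974, -0.2887, 0.1634]
tool_rot: [-0.5, -3.1, -0.001]
contact_force: [1.0, 0.8, -2.9]
opening: 0.0101
```

Run:
```python
from h import *
go([.4977,-.289,.131],162)
```

```text
t 22.6 pos [ 0.4974 -0.2887  0.1634] psi 161.67 q [-0.66  0.01  1.81  0.    1.32 -1.91] F [ 1.   0.8 -2.9] M [-0.009  0.038  0.   ] open 0.0101
turn [ 0.0006 -0.0016 -0.0057] cm in current axes [-0.05 -0.02  3.23] in target axes [-0.04 -0.02  3.24]
```

In the hole (end about 17 mm below the top), no load. Continue to the floor.

>>> jog_arm(deltas=[[0,0,0,0,0,0.5,0],[0,0,0,0,0,0.5,0],[0,0,0,0,0,0.5,0],[0,0,0,0,0,0.5,0],[0,0,0,0,0,0.5,0],[0,0,0,0,0,0.4,0],[0,0,0,0,0,0.2,0],[0,0,0,0,0,0,0],[0,0,0,0,0,0,0]])

```text
t: 23.35
tool_pos: [0.4979, -0.289, 0.1334]
tool_rot: [-0.5, -3.101, -0.0]
contact_force: [0.2, 0.3, -1.8]
opening: 0.0103
```

Run:
```python
from h import *
go([.4977,-.289,.131],162)
```

```text
t 23.35 pos [ 0.4979 -0.289   0.1334] psi 161.68 q [-0.66  0.04  1.83  0.    1.27 -1.91] F [ 0.2  0.3 -1.8] M [-0.028  0.031 -0.065] open 0.0103
turn [ 0.     -0.0001 -0.0056] cm in current axes [ 0.01 -0.    0.24] in target axes [ 0.01 -0.    0.24]
```

>>> jog_arm(deltas=[[0,0,0,0,0,0.2,0],[0,0,0,0,0,0,0],[0,0,0,0,0,0,1],[0,0,0,0,0,0,1],[0,0,0,0,0,0,1],[0,0,0,0,0,0,1],[0,0,0,0,0,0,1],[0,0,0,0,0,0,1],[0,0,0,0,0,0,1],[0,0,0,0,0,0,1],[0,0,0,0,0,-1,1],[0,0,0,0,0,-2,1]])

```text
t: 24.35
tool_pos: [0.4963, -0.2878, 0.1592]
tool_rot: [-0.499, -3.096, -0.005]
contact_force: [-0.7, 1.3, -0.2]
opening: 0.0854
```

>>> jog_arm(deltas=[[0,0,0,0,0,-3.5,1],[0,0,0,0,0,-3.5,1],[0,0,0,0,0,-3.5,1],[0,0,0,0,0,-3.5,1],[0,0,0,2,3,0,1],[0,0,0,2,3,0,1],[0,0,0,2,3,0,1],[0,0,0,2,3,0,1],[0,0,0,2,3,0,1],[0,0,0,0,0,0,1]])

```text
t: 25.18
tool_pos: [0.4489, -0.1109, 0.3027]
tool_rot: [0.493, 3.101, 0.003]
contact_force: [0.6, -0.4, 0.6]
opening: 0.0852
```

Run:
```python
from h import *
go([.4977,-.289,.131],162)
b,d=grab('side','s10'); a,d2=grab('top','t10')
save(b,'s10.png',(200,110,330,300),3)
P=cloud('side',d); hsv=cv2.cvtColor(b,cv2.COLOR_RGB2HSV)
m=(abs(P[...,0]-.4977)<.055)&(abs(P[...,1]+.289)<.04)&(P[...,2]>.08)&(P[...,2]<.16)&(hsv[...,2]<75)
Q=P[m]; print(len(Q),Q.mean(0),np.percentile(Q[:,2],[2,98]) if len(Q) else 0)
```

```text
t 25.18 pos [ 0.4489 -0.1109  0.3027] psi 161.95 q [-0.4  -0.38  1.91  0.    1.6  -1.66] F [ 0.6 -0.4  0.6] M [-0.015 -0.038  0.036] open 0.0852
turn [ 0.0019  0.0011 -0.0008] cm in current axes [-10.14 -15.46  17.15] in target axes [-10.14 -15.43  17.17]
201 [ 0.49817261 -0.29112832  0.11467255] [0.1038385  0.12149596]
```

View pics/s10.png

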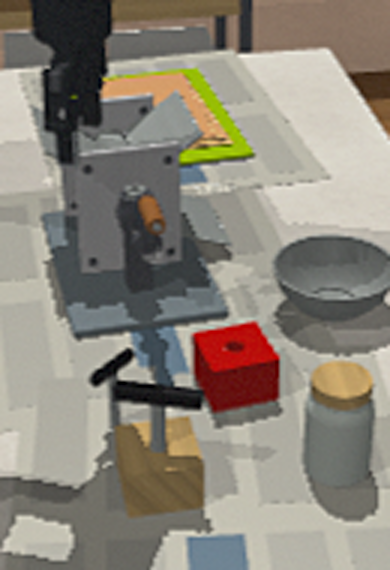

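```bash
python3 -c "
from station import ctrl
print(ctrl.finish_job())"
```

```text
the job is handed in; nothing more can be done
None
```

I did all the steps and handed the job in at about 25 s. `finish_job()` gives no verdict, and the screw's final tightness is the one thing my checks did not settle cleanly.

- **Crank:** I turned it about 76° until it stood up. The top view put the grip about 1 mm from the shaft line, so the flat is about 1° off vertical. It still looked upright in the last pictures.
- **Seating the key:** I felt the middle key into the socket with about 10 N. It bottomed at the height expected for a fully seated key.
- **Tightening:** I turned the key about 1.15 rad clockwise. Resistance began after about 0.83 rad of screw travel, which means the screw is on the flat and not stopped early on the round of the shaft.
- **Tightness:** The checks after bearing began disagree, but most place it inside the allowed 0.06–0.3 rad:
  - Wrist torque rose about 0.3 N m, to a reading of 0.245 N m. That rise gives about 0.17 rad; the bare reading is below the 0.3–0.5 N m you call firm, and taking off the full 0.15 N m of thread friction it would give only about 0.05 rad.
  - The tool's turn gives about 0.2 rad.
  - The sink of the key gives about 0.1 rad.
  - The last 0.04 rad gave no further torque, so I stopped there.
  - Camera depth on the rim was too noisy to confirm it.
- **Key return:** The key stands upright in its wooden stand. Its handle is at 104–121 mm, the height expected with its end on the hole's floor.
- **Surroundings:** The gripper was open and clear at the end. I did not touch the bowl, jar, mug or decoys.

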